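# Wedge the rocking surveyor

## Task

The dental surveyor rocks because its front-left foot, the one next to the orange wedge, has seized short and hangs clear of the bench. Without picking anything up, push the wedge thin end first under that foot until it takes some weight and the rocking stops, but do not jack the base out of level. Then press down with the fingertips on the corner of the base above that foot to check that it stands firm, and leave the wedge in place, the surveyor where it stands and the other things on the bench undisturbed.

Things in the scene. Friction and masses are not known exactly. Their poses are not given: they have to be found in the camera images.
- surveyor: Dental surveyor, 1.45 kg: white base plate 190 x 226 x 14 mm on four feet, top 34 mm above the bench; steel post at its right rear, arm and spindle (280 mm high) over a table with a yellow jaw model near mid-plate; front-left quarter bare. Origin: centre of the base at bench height; x to its rear (away from the robot), y to its left. Stands level on three feet; must not be slid over 25 mm.
- foot_pad (a point): Centre of the underside of the short front-left foot (18 mm in diameter, grey pad, steel disc), 70 mm before and 88 mm left of the base's centre, 25 mm inside the plate's edges. It hangs 5 to 7.5 mm above the bench, differently each time; its screw is seized and does not move. The plate's underside is 20 mm above the bench.
- press_corner (a point): Point on the bare top of the base plate straight above the short foot, 34 mm above the bench: where to press down, 5 N or more, to test for rocking. Unwedged, this corner dips under about 3 N; with the wedge snug it stays level.
- wedge: Orange wedge, 80 g, 90 x 44 mm, flat on the bench; top slopes evenly from 16.8 mm (thick end, x = -45 mm) to 1.8 mm (thin end, x = +45 mm). Origin: centre of its underside; x toward the thin end. Lies left of the surveyor, thin end toward the short foot, up to 15 mm to a side and 14 degrees askew. Slides under 1 N; once it bears on the foot the push rises to 3 to 7 N. Does not slip back.
- thin_end (a point): Middle of the wedge's thin end, on the underside.
- thick_end (a point): Middle of the wedge's upright flat thick end face (44 mm wide, 16.8 mm high), 8.4 mm above the bench: the face to push on.
- wax_block: Pink wax block, 36 x 70 x 17 mm, loose bystander beyond the wedge, origin at the centre of its underside. Leave alone.
- pliers: Pliers with red handles, 49 x 130 x 11 mm, loose bystander lying at the back, origin at the centre of the underside. Leave alone.
- model_peach: Peach plaster jaw model, 54 x 62 x 32 mm, loose bystander in front of the surveyor, origin at the centre of its underside. Leave alone.
- spatula: Flat metal plaster spatula, 26 x 210 x 5 mm, loose bystander lying in front of the surveyor, origin at the centre of the underside. Leave alone.

How it is judged:
On the way, in this order (a step that is already met when the one before it is completed fails the run):
1. the wedge is under the short foot and carries some of the weight, the base level (contact force between wedge and surveyor above 0.2 N and x of foot_pad in the frame of wedge between -0.045 and 0.045 m and y of foot_pad in the frame of wedge between -0.022 and 0.022 m and angle between surveyor's own z axis and vertical below 0.012 rad), for 0.2 s.
2. the fingers press with 5 N or more on the corner above the foot and the base does not rock (contact force between the fingers and surveyor above 5 N and horizontal distance between the grasp point and press_corner below 0.04 m and angle between surveyor's own z axis and vertical below 0.012 rad), for 0.2 s.
At the end, for the whole second after the job is handed in: The wedge lies flat on the bench under the short foot (the foot's centre within the wedge's outline) and carries at least 0.2 N of the surveyor, the base is level to 0.012 rad (about 1.3 mm at the corner), and both are at rest (all of step 1 and angle between wedge's own z axis and vertical below 0.03 rad and linear speed of each of surveyor, wedge below 0.01 m/s); the robot touches nothing.
It fails at once if the wedge is lifted or tipped (height (world z) of wedge above 0.012 m or angle between wedge's own z axis and vertical above 0.2 rad).
It fails at once if the surveyor is lifted or tipped beyond its rocking (height (world z) of surveyor above 0.012 m or angle between surveyor's own z axis and vertical above 0.12 rad).
It fails at once if the surveyor is pushed away over the bench (distance of surveyor from where it was at the start of the episode above 0.025 m).
It fails at once if a bystander is disturbed (distance of any of wax_block, pliers, model_peach, spatula from where it was at the start of the episode above 0.01 m).
It also fails if it takes over 56 s, if anything falls off the work surface, if the arm or the gripper's body presses on something with over 40 N, if the wrist force passes 120 N, or if a joint passes its speed limit or range.

## Robot

A 6-joint arm with a two-finger parallel gripper is mounted at the origin on a cart in front of the work surface, level with it; the furniture and walls round the work are solid. World frame = base frame: x ahead of the robot, y to its left, z up, the work surface at z = 0. Lengths are in m, angles in rad, forces in N, time in s.
With the tool pointing down it reaches from about 0.35 to 0.775 m from the base axis. Payload 5.5 kg.
Tool frame: the origin (TCP) lies at the very end of the fingers, on their centre line; the grasp point (between the pads) lies 19 mm behind it; z points along the fingers, y is the direction in which the jaws open and shut (so a half turn about z gives the same grasp; the last joint's range is limited). The gripper opens to 85 mm and grips with 20 to 120 N. Pads are 22 mm wide; open, the fingers measure 114 mm over their backs; the gripper's body (76 mm by 85 mm) begins 54 mm behind the grasp point. The pads swing forward as they close: fully open they stand 13 mm farther back than shut.
Start: joints at [-0.14, 0.313, 0.046, 1.304, 0, 1.431], TCP at [0.575, -0, 0.231] pointing down, gripper open.
Joint ranges: [-2.76, 2.76], [-0.86, 1.69], [-1.03, 1.26], [-2.2, 2.34], [-1.47, 1.5], [-3.14, 3.14]. Speed limits (rad/s): [2.57, 2.57, 3.14, 3.14, 3.14, 3.14].

## Interface

Orientations are given as a unit quaternion [w, x, y, z].
In Python, from workcell import get_state, vision, workorder, silhouettes, tip_of gives the robot as it stands.
- The arm moves only by the shell command python3 -m inch 'ROWS' [FORCE]. ROWS is JSON, a list of rows, each a list of 7 numbers: the shift along the tool's x, y, z in cm, then the turn, a rotation vector about the tool's x, y, z in degrees, then the finger opening in cm, from 0 to 8.54. In form: [[dx, dy, dz, rx, ry, rz, hand], ...]. A call has 1 to 5 rows; each row shifts and turns the commanded pose from where the row before left it, along the tool's axes as they then stand; what a row does not reach is not made up. A row lasts 1/10 s, in which the tool goes at most 50 mm and 8.59 degrees, less where a joint would pass 70% of its speed; a pose out of reach is approached as far as the arm can. A call with a gripper value outside its range is refused whole. The fingers move at their own pace and stop on an object; FORCE is the grip in N (left out, the last holds). Time passes only in rows, so rows that do not move let the fingers close. It gives the time, the measured TCP pose, the force and the opening at its end, in the units of the state.
- get_state(): the state, without advancing time (a new reading comes with each control period).
- vision.read_camera(name): name is "scene" or "side" or "wrist"; returns a dict with "pixels" (384x512x3 uint8, red, green, blue), "depth" (384x512 float32, m along the optical axis (not along the pixel's ray), 0 where there is no reading), "mtx" (3x3 intrinsics, pixels), "k1" (the pictures are not rectified: a ray, as slopes to the right and down, at radius r is drawn at 1 + k1 r^2 times it, then the intrinsics apply), "T" (4x4, takes a point from camera to world coordinates); the wrist camera has in their place "tool_from_camera" (4x4, takes a point from camera to tool coordinates, whose origin is the TCP and whose axes are the flange's). Camera axes: x right, y up, looking along -z (the intrinsics and any distortion apply to the point x, -y, -z); pixel columns grow to the right and rows downward; lengths in m; the calibration is good to about 2 mm. A picture is of the moment at which its call begins: read the wrist's pose just before it.
- workorder.hand_in(): hands the job in, once; it reports no verdict.
Trained networks look in a picture, given as the dict that the camera call returned (one of the last four; its "shot" number tells which), for a name from the list of things; names that differ only in an ending like _2 or _b are one class to them, and where a whole thing is asked for, a point or a joint stands for the part that bears it (a point fixed in the world has none). Each returns a list of dicts, best first, with "confidence" (0 to 1); they miss things now and then, are a little off and sometimes report something else, mostly with a low value. They report only what shows in the picture. A call takes as long as a camera call.
- silhouettes(picture, label): "mask" (384x512 bool, what is visible of it) and "location" ([column, row] in pixels, amid what is visible of it).
- tip_of(picture, label): "location" ([column, row] in pixels: a listed point, or the origin of a listed thing).
The state is a dict: "clock": time; "joint_pos": joint angles; "qvel": joint speeds; "tau": joint torques, N m; "tcp_pos": TCP position; "orientation": TCP orientation; "wrist_force": force on the tool from outside, world axes, zero at the start; "ft_torque": the same for the moment, N m; "finger_gap": finger opening in m.
Only numpy, scipy, OpenCV 4.12 (cv2) and the standard library are available. Lean on these libraries where they do the work, as an engineer would, in place of code of your own. Each camera call takes 0.05 s, during which the arm holds its last target.

## Working session

There is one attempt and no reset: what is moved stays moved. The work goes in short steps, Python scripts to look and compute and a shell command to move; the robot and the scene stay as the last step left them, time stands still between calls to the robot, and variables do not carry over. Pictures are saved under pics/ and viewed, and the job is handed in when it is done.

```bash
ls; mkdir -p pics; cat > h.py <<'E'
import numpy as np,cv2
from workcell import get_state, vision, workorder, silhouettes, tip_of
from scipy.spatial.transform import Rotation as R
def q2R(q): return R.from_quat([q[1],q[2],q[3],q[0]]).as_matrix()
def shot(name):
    s=get_state(); c=vision.read_camera(name)
    if 'T' not in c:
        T=np.eye(4);T[:3,:3]=q2R(s['orientation']);T[:3,3]=s['tcp_pos'];c['T']=T@c['tool_from_camera']
    return c
def ray(c,px):
    m=c['mtx'];d=np.array([(px[0]-m[0,2])/m[0,0],(px[1]-m[1,2])/m[1,1]]);u=d.copy()
    for _ in range(20): u=d/(1+c['k1']*(u@u))
    return np.array([u[0],-u[1],-1.])
def onz(c,px,z):
    r=c['T'][:3,:3]@ray(c,px);o=c['T'][:3,3];return o+r*(z-o[2])/r[2]
def dep(c,px):
    x,y=int(round(px[0])),int(round(px[1]));d=c['depth'][y,x]
    return (c['T']@np.append(ray(c,px)*d,1))[:3]
def save(c,n): cv2.imwrite('pics/'+n,cv2.cvtColor(c['pixels'],cv2.COLOR_RGB2BGR))
E
python3 - <<'E'
from h import *
s=get_state();print(s)
for n in ['scene','side','wrist']:
    c=shot(n);save(c,n+'0.png');print(n,c['T'].round(3).tolist())
    for l,z in [('thin_end',0),('thick_end',.0084),('foot_pad',.006),('press_corner',.034),('wedge',0),('surveyor',0)]:
        for t in tip_of(c,l)[:2]: print(l,round(t['confidence'],2),np.round(t['location']),onz(c,t['location'],z).round(4),dep(c,t['location']).round(4))
E
```

```text
pics
{'clock': 0.0, 'joint_pos': array([-1.39615988e-01,  3.14020617e-01,  4.50284600e-02,  1.30356505e+00,
       -2.65802713e-05,  1.43116048e+00]), 'qvel': array([ 6.84833679e-04,  2.09894303e-03,  5.42111898e-04, -3.39224949e-04,
        2.70885192e-04,  5.33249328e-05]), 'tau': array([-2.90074182e-03, -4.80629075e+01,  2.98531097e+01,  1.95313990e-02,
       -3.83516899e-04, -4.27451073e-05]), 'tcp_pos': array([5.74527350e-01, 3.95422628e-05, 2.30417570e-01]), 'orientation': array([-6.95152957e-04,  7.07099478e-01,  7.07113536e-01, -5.40476840e-04]), 'wrist_force': array([-1.0237079 ,  0.65100781, -0.57426166]), 'ft_torque': array([-0.00711408,  0.03689882,  0.00210725]), 'finger_gap': 0.08537991957404714}
scene [[-0.727, 0.343, -0.594, 0.061], [-0.686, -0.335, 0.646, 0.668], [0.022, 0.877, 0.48, 0.496], [0.0, 0.0, 0.0, 1.0]]
thin_end 0.72 [266. 232.] [0.5181 0.1239 0.    ] [0.5149 0.1277 0.0034]
thick_end 0.81 [243. 244.] [0.517  0.2049 0.0084] [0.5196 0.2023 0.0057]
press_corner 0.57 [275. 213.] [0.5259 0.0862 0.034 ] [0.5262 0.0859 0.0338]
wedge 0.91 [256. 240.] [0.5141 0.164
[... 456 characters left out ...]
corner 0.9 [224. 216.] [0.5105 0.0851 0.034 ] [0.5106 0.0832 0.036 ]
wedge 0.82 [228. 207.] [0.5185 0.1524 0.    ] [0.5188 0.143  0.0095]
wedge 0.21 [300. 182.] [0.7253 0.2593 0.    ] [ 0.7255  0.2605 -0.0011]
wrist [[1.0, -0.001, -0.001, 0.575], [0.001, 0.964, 0.265, 0.066], [0.0, -0.265, 0.964, 0.375], [0.0, 0.0, 0.0, 1.0]]
thin_end 0.58 [210.  61.] [0.53   0.1078 0.    ] [5.300e-01 1.078e-01 4.000e-04]
foot_pad 0.39 [194.  85.] [0.5126 0.0825 0.006 ] [0.5173 0.0812 0.034 ]
press_corner 0.79 [192.  88.] [0.5154 0.0788 0.034 ] [0.5154 0.0788 0.0341]
wedge 0.68 [198.  14.] [0.5188 0.155  0.    ] [0.5202 0.1529 0.009 ]
surveyor 0.94 [270. 168.] [ 0.5939 -0.0064  0.    ] [0.59   0.009  0.0799]
```

View pics/scene0.png

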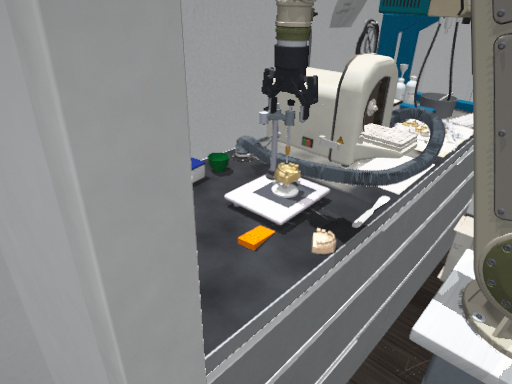

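View pics/side0.png

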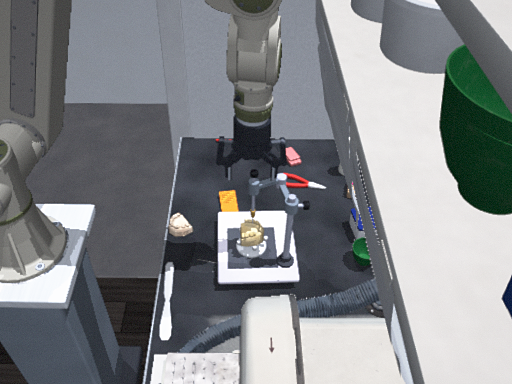

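View pics/wrist0.png

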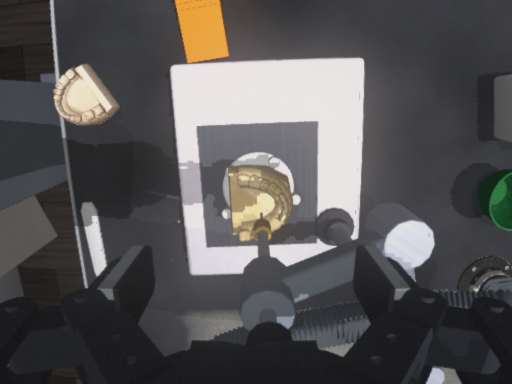

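The plate and the orange wedge both show clearly. In the wrist picture the wedge sits around (200,30) and the plate's near corner at (175,65). The spindle stands between the open fingers, so I go straight up before moving left.

```bash
python3 -m inch '[[0,0,-4,0,0,0,8.5],[0,0,-4,0,0,0,8.5],[0,0,-3,0,0,0,8.5]]' && python3 -m inch '[[4,0,0,0,0,0,8.5],[4,-1,0,0,0,0,8.5],[4,-1,0,0,0,0,8.5],[4,-1,0,0,0,0,8.5],[2,-1,0,0,0,0,8.5]]'; python3 - <<'E'
from h import *
s=get_state();print(s['tcp_pos'],s['orientation'])
for n in ['wrist']:
    c=shot(n);save(c,n+'1.png')
    for l,z in [('thin_end',0),('thick_end',.0084),('foot_pad',.006),('press_corner',.034),('wedge',0),('surveyor',0),('wax_block',0),('model_peach',0)]:
        for t in tip_of(c,l)[:2]: print(l,round(t['confidence'],2),np.round(t['location']),onz(c,t['location'],z).round(4),dep(c,t['location']).round(4))
    # cloud
    H,W=c['depth'].shape
    uu,vv=np.meshgrid(np.arange(W),np.arange(H));m=c['mtx']
    d=np.stack([(uu-m[0,2])/m[0,0],(vv-m[1,2])/m[1,1]],-1);u=d.copy()
    for _ in range(20): u=d/(1+c['k1']*(u**2).sum(-1,keepdims=True))
    P=np.concatenate([u*[1,-1],-np.ones((H,W,1))],-1)*c['depth'][...,None]
    P=P@c['T'][:3,:3].T+c['T'][:3,3]
    np.save('P1.npy',P)
    px=c['pixels'].astype(int)
    wm=(px[...,0]>180)&(px[...,2]<80)&(px[...,1]<200)&(P[...,2]<.03)
    n_,lab,st,ce=cv2.connectedComponentsWithStats(wm.astype(np.uint8));i=1+np.argmax(st[1:,4]);wm=lab==i
    print('wedge px',wm.sum(),ce[i])
    pts=P[wm];print(pts.min(0),pts.max(0));r=cv2.minAreaRect(pts[:,:2].astype(np.float32));print(r,cv2.boxPoints(r))
    A=np.c_[pts[:,:2],np.ones(len(pts))];k=np.linalg.lstsq(A,pts[:,2],rcond=None)[0];print('slope',k,np.degrees(np.arctan2(-k[1],-k[0])))
    pm=(px.min(-1)>150)&(abs(P[...,2]-.034)<.006)
    n_,lab,st,ce=cv2.connectedComponentsWithStats(pm.astype(np.uint8));i=1+np.argmax(st[1:,4]);pm=lab==i
    pts=P[pm];r=cv2.minAreaRect(pts[:,:2].astype(np.float32));print('plate',np.median(pts[:,2]),r,cv2.boxPoints(r))
    hi=P[(P[...,2]>.1)&(P[...,2]<.29)&(P[...,1]<.12)];print('tall',hi.min(0),hi.max(0))
E
```

```text
clock: 1.35
tcp_pos: [0.5751, -0.0, 0.3437]
orientation: [0.001, 0.707, 0.707, 0.001]
wrist_force: [-0.3, 0.2, -1.2]
finger_gap: 0.085
clock: 1.85
tcp_pos: [0.5343, 0.1827, 0.3413]
orientation: [-0.0, 0.706, 0.708, 0.0]
wrist_force: [0.9, -0.7, 0.0]
finger_gap: 0.0848
[0.53428338 0.1827191  0.34128076] [-1.93703053e-04  7.06269854e-01  7.07942636e-01  2.83667506e-04]
thin_end 0.84 [249. 201.] [0.5289 0.1052 0.    ] [5.289e-01 1.053e-01 5.000e-04]
thick_end 0.77 [238. 140.] [0.5129 0.1962 0.0084] [0.5133 0.1971 0.0167]
foot_pad 0.34 [288. 266.] [0.5885 0.0007 0.006 ] [0.5851 0.0167 0.0368]
press_corner 0.62 [241. 225.] [0.5174 0.0792 0.034 ] [0.5174 0.0796 0.0349]
wedge 0.76 [242. 167.] [0.5174 0.1558 0.    ] [0.5177 0.1574 0.0083]
surveyor 0.98 [291. 267.] [ 0.5948 -0.004   0.    ] [0.59   0.0162 0.0387]
wax_block 0.65 [166. 339.] [ 0.3845 -0.145   0.    ] [ 0.3866 -0.1394  0.007 ]
wax_block 0.48 [239. 140.] [0.5137 0.1951 0.    ] [0.5144 0.197  0.017 ]
model_peach 0.64 [159. 223.] [0.3912 0.0696 0.    ] [0.3965 0.0762 0.0179]
wedge px 1849 [243.12709573 167.84748513]
[ 4.91295949e-01  1.08319838e-01 -2.84698126e-04] [0.54752758 0.20030199 0.02010256]
((0.5198008418083191, 0.1537865251302719), (0.0451602041721344, 0.08882080018520355), 8.854669570922852) [[0.49065378 0.19419192]
 [0.5043259  0.10642968]
 [0.54894793 0.11338113]
 [0.53527576 0.20114337]]
slope [-0.015493    0.16317641 -0.00695592] -84.5762353043639
plate 0.03496641094041891 ((0.5920398235321045, -0.0011489540338516235), (0.18924735486507416, 0.21562761068344116), 2.202831983566284) [[ 0.49334198  0.10294811]
 [ 0.5016301  -0.11252016]
 [ 0.69073766 -0.10524602]
 [ 0.6824495   0.11022225]]
tall [ 0.56258495 -0.06563004  0.10000146] [0.66798927 0.01060454 0.16051466]
```

View pics/wrist1.png

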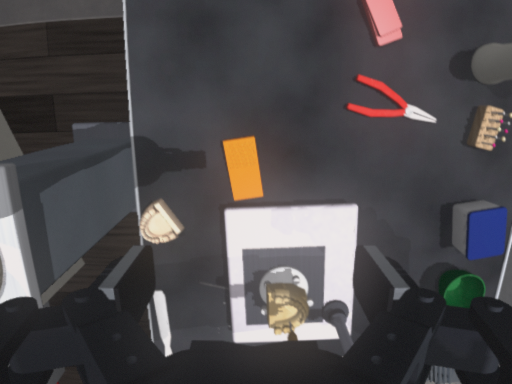

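Plate: front-left corner at about (0.493, 0.103), which puts the foot at about (0.519, 0.079); the network's press_corner agrees. Wedge: centre (0.520, 0.154), 8.9° askew, size 45x89 mm, which matches the sizes given. I will square it up and push it along -y with two slightly open fingers, about 44 mm across.

```bash
python3 -m inch '[[4.7,-1.4,0,0,0,0,1.4],[0,0,5,0,0,0,1.4],[0,0,5,0,0,0,1.4],[0,0,5,0,0,0,1.4],[0,0,5,0,0,0,1.4]]' && python3 -m inch '[[0,0,4,0,0,0,1.4],[0,0,4,0,0,0,1.4],[0,0,2,0,0,0,1.4],[0,0,0,0,0,0,1.4],[0,0,0,0,0,0,1.4]]'; python3 - <<'E'
from h import *
c=shot('wrist');save(c,'w2.png');c=shot('side');save(c,'s2.png');print(get_state()['tcp_pos'])
E
```

```text
clock: 2.8
tcp_pos: [0.5213, 0.2263, 0.1397]
orientation: [0.0, 0.707, 0.707, 0.0]
wrist_force: [1.1, -0.2, -1.5]
finger_gap: 0.0142
clock: 3.3
tcp_pos: [0.5215, 0.2265, 0.0416]
orientation: [-0.0, 0.707, 0.707, -0.0]
wrist_force: [0.3, -1.5, 0.4]
finger_gap: 0.0136
[0.52270947 0.22706813 0.04310627]
```

View pics/w2.png

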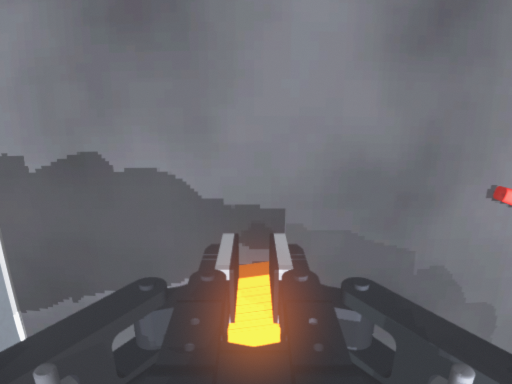

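The wrist view shows the fingers with the wedge's thick end beyond them, in line between them at about (255,270). I lower the fingers behind it.

```bash
python3 -m inch '[[0,0,2,0,0,0,1.4],[0,0,1.0,0,0,0,1.4],[0,0,0.6,0,0,0,1.4],[0,0,0,0,0,0,1.4]]'; python3 - <<'E'
from h import *
c=shot('side');save(c,'s3.png');i=c['pixels'][120:280,170:330];cv2.imwrite('pics/s3z.png',cv2.cvtColor(cv2.resize(i,None,fx=3.5,fy=3.5),cv2.COLOR_RGB2BGR));print(get_state()['tcp_pos'])
E
```

```text
clock: 3.8
tcp_pos: [0.5208, 0.2269, 0.0051]
orientation: [-0.0, 0.707, 0.707, -0.0]
wrist_force: [-0.5, 0.3, 0.5]
finger_gap: 0.0142
[0.52110071 0.22699439 0.00556909]
```

View pics/s3z.png

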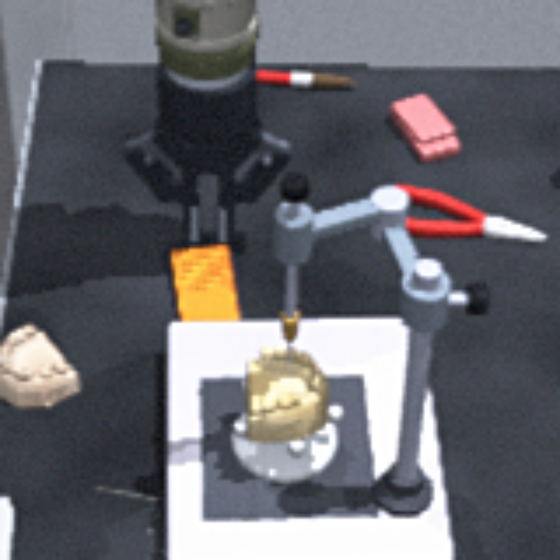

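The side view shows both fingers standing just behind the wedge's thick end. I start the push.

```bash
python3 -m inch '[[-0.8,0,0,0,0,0,1.4],[-0.6,0,0,0,0,0,1.4],[-0.5,0,0,0,0,0,1.4],[-0.5,0,0,0,0,0,1.4],[-0.5,0,0,0,0,0,1.4]]'; python3 -m inch '[[-0.4,0,0,0,0,0,1.4],[-0.4,0,0,0,0,0,1.4],[-0.3,0,0,0,0,0,1.4],[0,0,0,0,0,0,1.4]]'; python3 - <<'E'
from h import *
c=shot('side');save(c,'s4.png');i=c['pixels'][120:280,170:330];cv2.imwrite('pics/s4z.png',cv2.cvtColor(cv2.resize(i,None,fx=3.5,fy=3.5),cv2.COLOR_RGB2BGR));s=get_state();print(s['tcp_pos'],s['wrist_force'])
for l,z in [('thin_end',0),('thick_end',.0084),('press_corner',.034),('wedge',0)]:
        for t in tip_of(c,l)[:2]: print(l,round(t['confidence'],2),np.round(t['location']),onz(c,t['location'],z).round(4))
E
```

```text
clock: 4.35
tcp_pos: [0.5213, 0.1975, 0.0056]
orientation: [0.0, 0.707, 0.707, 0.0]
wrist_force: [0.7, 1.0, 0.5]
finger_gap: 0.0139
clock: 4.75
tcp_pos: [0.521, 0.1865, 0.0052]
orientation: [0.0, 0.707, 0.707, -0.0]
wrist_force: [0.4, -0.2, -0.3]
finger_gap: 0.0139
[0.52092638 0.18668182 0.00522544] [0.04549674 0.71252247 0.23386445]
thin_end 0.75 [228. 222.] [0.5208 0.0949 0.    ]
thick_end 0.72 [228. 196.] [0.5168 0.1858 0.0084]
press_corner 0.8 [225. 215.] [0.5116 0.0909 0.034 ]
wedge 0.71 [227. 212.] [0.5168 0.1333 0.    ]
```

View pics/s4z.png

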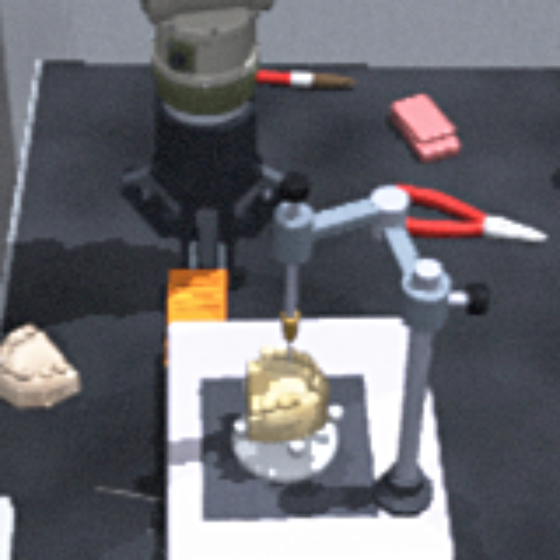

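The wedge is now square. It may sit a few mm toward the robot, so I measure its sideways position against the plate edge.

```bash
cat >> h.py <<'E'
def cloud(c):
    H,W=c['depth'].shape
    uu,vv=np.meshgrid(np.arange(W),np.arange(H));m=c['mtx']
    d=np.stack([(uu-m[0,2])/m[0,0],(vv-m[1,2])/m[1,1]],-1);u=d.copy()
    for _ in range(20): u=d/(1+c['k1']*(u**2).sum(-1,keepdims=True))
    P=np.concatenate([u*[1,-1],-np.ones((H,W,1))],-1)*c['depth'][...,None]
    return P@c['T'][:3,:3].T+c['T'][:3,3]
def meas(c):
    P=cloud(c);px=c['pixels'].astype(int)
    wm=(px[...,0]>150)&(px[...,2]<90)&(px[...,1]<200)&(px[...,0]>px[...,2]*2.2)&(P[...,2]<.03)&(abs(P[...,0]-.52)<.06)&(abs(P[...,1]-.15)<.07)
    pts=P[wm];print('wedge n',len(pts),'x',np.percentile(pts[:,0],[1,99]).round(4),'y',np.percentile(pts[:,1],[1,99]).round(4))
    r=cv2.minAreaRect(pts[:,:2].astype(np.float32));print(' ',r)
    for y0 in np.arange(.09,.21,.01):
        q=pts[abs(pts[:,1]-y0)<.005]
        if len(q)>8: print('  y%.2f x %.4f..%.4f z %.4f'%(y0,q[:,0].min(),q[:,0].max(),np.median(q[:,2])))
    pm=(px.min(-1)>140)&(abs(P[...,2]-.034)<.008)&(abs(P[...,0]-.59)<.14)&(abs(P[...,1])<.14)
    n_,lab,st,ce=cv2.connectedComponentsWithStats(pm.astype(np.uint8));i=1+np.argmax(st[1:,4]);pts=P[lab==i]
    print('plate',np.median(pts[:,2]),cv2.boxPoints(cv2.minAreaRect(pts[:,:2].astype(np.float32))).round(4).tolist())
    for y0 in np.arange(-.1,.11,.03):
        q=pts[abs(pts[:,1]-y0)<.01]
        if len(q)>8: print('  y%.2f xmin %.4f xmax %.4f'%(y0,q[:,0].min(),q[:,0].max()))
E
python3 - <<'E'
from h import *
for n in ['side','scene']:
    print(n);meas(shot(n))
E
```

```text
side
wedge n 210 x [0.4914 0.5349] y [0.127  0.1859]
  ((0.513132631778717, 0.1393190622329712), (0.04400157183408737, 0.1032906174659729), 0.10065904259681702)
  y0.13 x 0.4920..0.5326 z 0.0111
  y0.14 x 0.4920..0.5351 z 0.0121
  y0.15 x 0.4914..0.5349 z 0.0142
  y0.16 x 0.4911..0.5348 z 0.0153
  y0.17 x 0.4933..0.5347 z 0.0170
plate 0.034729206846594085 [[0.49380001425743103, 0.1039000004529953], [0.5030999779701233, -0.12520000338554382], [0.6909000277519226, -0.11760000139474869], [0.6816999912261963, 0.11150000244379044]]
  y-0.10 xmin 0.5017 xmax 0.6899
  y-0.07 xmin 0.5008 xmax 0.6886
  y-0.04 xmin 0.4995 xmax 0.6869
  y-0.01 xmin 0.4982 xmax 0.6859
  y0.02 xmin 0.4970 xmax 0.6854
  y0.05 xmin 0.4958 xmax 0.5496
  y0.08 xmin 0.4947 xmax 0.5802
  y0.11 xmin 0.4938 xmax 0.5752
scene
wedge n 331 x [0.491  0.5329] y [0.088  0.1777]
  ((0.5078344345092773, 0.1320250779390335), (0.046726860105991364, 0.09621957689523697), 11.71458911895752)
  y0.09 x 0.4927..0.5397 z 0.0011
  y0.10 x 0.4897..0.5346 z 0.0028
  y0.11 x 0.4913..0.5313 z 0.0044
  y0.12 x 0.4909..0.5273 z 0.0059
  y0.13 x 0.4917..0.5250 z 0.0076
  y0.14 x 0.4907..0.5237 z 0.0092
  y0.15 x 0.4913..0.5222 z 0.0113
  y0.16 x 0.4914..0.5191 z 0.0128
  y0.17 x 0.4903..0.5071 z 0.0138
  y0.18 x 0.4913..0.5072 z 0.0098
plate 0.03256723641591752 [[0.4927000105381012, 0.10610000044107437], [0.5009999871253967, -0.12039999663829803], [0.6019999980926514, -0.11670000106096268], [0.5936999917030334, 0.10980000346899033]]
  y-0.10 xmin 0.5008 xmax 0.6016
  y-0.07 xmin 0.5010 xmax 0.5412
  y-0.04 xmin 0.4989 xmax 0.5222
  y-0.01 xmin 0.4975 xmax 0.5210
  y0.02 xmin 0.4960 xmax 0.5215
  y0.05 xmin 0.4947 xmax 0.5958
  y0.08 xmin 0.4948 xmax 0.5715
  y0.11 xmin 0.4938 xmax 0.5177
```

Wedge centre is at x≈0.513 and the foot at x≈0.520. The 7 mm offset is within the ±22 mm allowed, and the foot's line of action falls between the two finger contacts. I continue straight and watch the force.

```bash
python3 -m inch '[[-0.3,0.1,0,0,0,0,1.4],[-0.3,0.1,0,0,0,0,1.4],[-0.3,0,0,0,0,0,1.4],[-0.2,0,0,0,0,0,1.4],[0,0,0,0,0,0,1.4]]'; for i in 1; do python3 -m inch '[[-0.2,0,0,0,0,0,1.4],[0,0,0,0,0,0,1.4]]'; python3 -m inch '[[-0.2,0,0,0,0,0,1.4],[0,0,0,0,0,0,1.4]]'; done
```

```text
clock: 5.6
tcp_pos: [0.5231, 0.1755, 0.0053]
orientation: [0.0, 0.707, 0.707, -0.0]
wrist_force: [-0.7, -0.8, 0.2]
finger_gap: 0.0139
clock: 5.8
tcp_pos: [0.5231, 0.1738, 0.0053]
orientation: [0.0, 0.707, 0.707, -0.0]
wrist_force: [0.6, -0.5, -0.3]
finger_gap: 0.014
clock: 6.0
tcp_pos: [0.5231, 0.1718, 0.0053]
orientation: [0.0, 0.707, 0.707, -0.0]
wrist_force: [-0.2, 0.0, -0.5]
finger_gap: 0.0141
```

```bash
python3 -m inch '[[-0.15,0,0,0,0,0,1.4],[0,0,0,0,0,0,1.4]]'; python3 -m inch '[[-0.15,0,0,0,0,0,1.4]]'; python3 -m inch '[[-0.1,0,0,0,0,0,1.4]]'; python3 -m inch '[[-0.1,0,0,0,0,0,1.4]]'
```

```text
clock: 6.2
tcp_pos: [0.5231, 0.1704, 0.0053]
orientation: [0.0, 0.707, 0.707, 0.0]
wrist_force: [-0.4, 0.2, 0.5]
finger_gap: 0.0134
clock: 6.3
tcp_pos: [0.5231, 0.1691, 0.0053]
orientation: [0.0, 0.707, 0.707, 0.0]
wrist_force: [-0.1, 0.9, 0.1]
finger_gap: 0.0139
clock: 6.4
tcp_pos: [0.5231, 0.1679, 0.0054]
orientation: [0.0, 0.707, 0.707, 0.0]
wrist_force: [0.7, 1.2, 0.4]
finger_gap: 0.0141
clock: 6.5
tcp_pos: [0.5231, 0.1669, 0.0053]
orientation: [0.0, 0.707, 0.707, 0.0]
wrist_force: [-0.1, 0.5, 0.3]
finger_gap: 0.0139
```

```bash
python3 - <<'E'
from h import *
for n in ['side']:
    c=shot(n);meas(c)
s=get_state();print(s['tcp_pos'],s['wrist_force'])
E
```

```text
wedge n 142 x [0.4926 0.5377] y [0.1243 0.1594]
  ((0.515091061592102, 0.14271600544452667), (0.047640610486269, 0.03830113634467125), 4.188323497772217)
  y0.13 x 0.4925..0.5353 z 0.0147
  y0.14 x 0.4947..0.5378 z 0.0158
  y0.15 x 0.4942..0.5377 z 0.0170
  y0.16 x 0.4940..0.5375 z 0.0155
plate 0.034672994032743265 [[0.49390000104904175, 0.10289999842643738], [0.503000020980835, -0.125], [0.6912000179290771, -0.11749999970197678], [0.6820999979972839, 0.11050000041723251]]
  y-0.10 xmin 0.5019 xmax 0.6892
  y-0.07 xmin 0.5005 xmax 0.6888
  y-0.04 xmin 0.4995 xmax 0.6864
  y-0.01 xmin 0.4983 xmax 0.6867
  y0.02 xmin 0.4970 xmax 0.6849
  y0.05 xmin 0.4958 xmax 0.6845
  y0.08 xmin 0.4946 xmax 0.5803
  y0.11 xmin 0.4940 xmax 0.5752
[0.5230919  0.16678195 0.00533905] [-0.29824839  0.63153177 -0.57238458]
```

The wedge followed the slight sideways move and its centre is now at x≈0.516. There is no bearing force yet, so I keep going in 1 mm steps.

```bash
for k in a; do python3 -m inch '[[-0.1,0,0,0,0,0,1.4]]' | grep -E 'pos|force'; python3 -m inch '[[-0.1,0,0,0,0,0,1.4]]'| grep -E 'pos|force'; python3 -m inch '[[-0.1,0,0,0,0,0,1.4]]'| grep -E 'pos|force'; python3 -m inch '[[-0.1,0,0,0,0,0,1.4]]'| grep -E 'pos|force'; done
```

```text
tcp_pos: [0.5231, 0.166, 0.0053]
wrist_force: [-0.5, 0.3, -0.3]
tcp_pos: [0.5231, 0.165, 0.0053]
wrist_force: [0.8, 1.1, 0.2]
tcp_pos: [0.523, 0.1639, 0.0053]
wrist_force: [-0.6, 0.9, -0.0]
tcp_pos: [0.5231, 0.1629, 0.0053]
wrist_force: [0.8, 0.6, 1.1]
```

```bash
for k in a; do python3 -m inch '[[-0.1,0,0,0,0,0,1.4]]' | grep -E 'pos|force'; python3 -m inch '[[-0.1,0,0,0,0,0,1.4]]'| grep -E 'pos|force'; python3 -m inch '[[-0.1,0,0,0,0,0,1.4]]'| grep -E 'pos|force'; done
```

```text
tcp_pos: [0.5231, 0.1619, 0.0053]
wrist_force: [-0.0, 1.3, -1.0]
tcp_pos: [0.5231, 0.1612, 0.0053]
wrist_force: [0.4, 3.2, -0.2]
tcp_pos: [0.5231, 0.1606, 0.0054]
wrist_force: [1.0, 3.6, -0.8]
```

The force steps up at TCP y≈0.161, so the wedge bears. I give it one more mm for margin, then look.

```bash
python3 -m inch '[[-0.1,0,0,0,0,0,1.4],[0,0,0,0,0,0,1.4]]' | grep -E 'pos|force';python3 -m inch '[[0,0,0,0,0,0,1.4],[0,0,0,0,0,0,1.4]]' | grep -E 'pos|force'; python3 - <<'E'
from h import *
c=shot('side');meas(c);save(c,'s5.png');i=c['pixels'][120:280,170:330];cv2.imwrite('pics/s5z.png',cv2.cvtColor(cv2.resize(i,None,fx=3.5,fy=3.5),cv2.COLOR_RGB2BGR))
s=get_state();print(s['tcp_pos'],s['wrist_force'])
E
```

```text
tcp_pos: [0.523, 0.1596, 0.0053]
wrist_force: [-0.4, 5.0, -0.5]
tcp_pos: [0.523, 0.1596, 0.0053]
wrist_force: [-0.6, 5.3, 0.9]
wedge n 113 x [0.4944 0.5378] y [0.1236 0.1497]
  ((0.5154708027839661, 0.13679209351539612), (0.027421247214078903, 0.0443783774971962), 86.7870101928711)
  y0.13 x 0.4950..0.5354 z 0.0151
  y0.14 x 0.4946..0.5378 z 0.0164
  y0.15 x 0.4944..0.5377 z 0.0157
plate 0.03468259806441076 [[0.49380001425743103, 0.10369999706745148], [0.5030999779701233, -0.12520000338554382], [0.6915000081062317, -0.11749999970197678], [0.682200014591217, 0.11140000075101852]]
  y-0.10 xmin 0.5017 xmax 0.6912
  y-0.07 xmin 0.5006 xmax 0.6889
  y-0.04 xmin 0.4995 xmax 0.6882
  y-0.01 xmin 0.4982 xmax 0.6860
  y0.02 xmin 0.4969 xmax 0.6851
  y0.05 xmin 0.4958 xmax 0.5496
  y0.08 xmin 0.4945 xmax 0.5803
  y0.11 xmin 0.4939 xmax 0.5726
[0.52307472 0.15961755 0.00535785] [-0.55981316  4.9069212   0.06430139]
```

View pics/s5z.png

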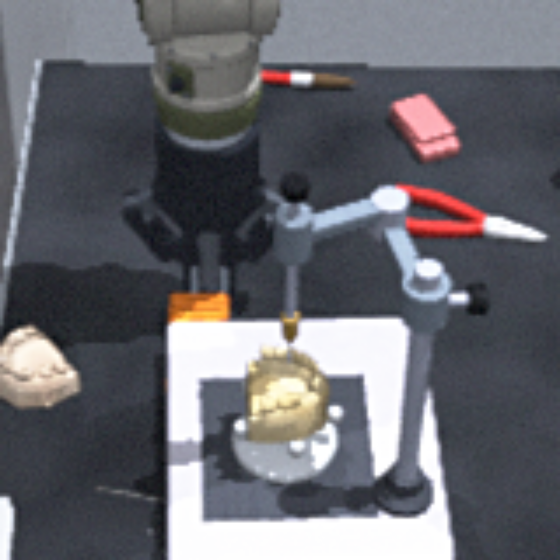

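The push has settled at 5 N and neither the plate's pose nor its height has changed, so the wedge is snug. I back off, rise, close the fingers and move over the corner, keeping slightly outward of the spindle.

```bash
python3 -m inch '[[0.5,0,0,0,0,0,1.4],[1.5,0,0,0,0,0,1.4],[0,0,-3,0,0,0,1.4],[0,0,-3,0,0,0,0],[0,0,-2,0,0,0,0]]'; python3 -m inch '[[-3,-0.4,0,0,0,0,0],[-3,-0.4,0,0,0,0,0],[-3,0,0,0,0,0,0],[-0.5,0,0,0,0,0,0],[0,0,0,0,0,0,0]]'; python3 - <<'E'
from h import *
c=shot('side');save(c,'s6.png');i=c['pixels'][120:280,170:330];cv2.imwrite('pics/s6z.png',cv2.cvtColor(cv2.resize(i,None,fx=3.5,fy=3.5),cv2.COLOR_RGB2BGR))
c=shot('scene');save(c,'c6.png');meas(c);i=c['pixels'][60:280,200:360];cv2.imwrite('pics/c6z.png',cv2.cvtColor(cv2.resize(i,None,fx=2.7,fy=2.7),cv2.COLOR_RGB2BGR))
s=get_state();print(s['tcp_pos'],s['wrist_force'])
E
```

```text
clock: 8.2
tcp_pos: [0.5237, 0.1798, 0.0871]
orientation: [0.001, 0.707, 0.707, 0.0]
wrist_force: [0.5, 0.0, -0.1]
finger_gap: 0.0
clock: 8.7
tcp_pos: [0.5152, 0.0837, 0.0854]
orientation: [0.0, 0.708, 0.707, -0.0]
wrist_force: [0.3, 0.6, 0.3]
finger_gap: -0.0001
wedge n 354 x [0.4927 0.5528] y [0.0834 0.1515]
  ((0.5243046283721924, 0.1172267347574234), (0.06372473388910294, 0.07111857086420059), 0.6616523861885071)
  y0.09 x 0.4927..0.5345 z 0.0058
  y0.10 x 0.4930..0.5508 z 0.0071
  y0.11 x 0.4928..0.5524 z 0.0086
  y0.12 x 0.4928..0.5561 z 0.0107
  y0.13 x 0.4923..0.5551 z 0.0124
  y0.14 x 0.4925..0.5354 z 0.0140
  y0.15 x 0.4926..0.5350 z 0.0114
plate 0.03255169526654328 [[0.4921000003814697, 0.1054999977350235], [0.5016000270843506, -0.12120000272989273], [0.6919000148773193, -0.11309999972581863], [0.6822999715805054, 0.11349999904632568]]
  y-0.10 xmin 0.5011 xmax 0.5964
  y-0.07 xmin 0.5005 xmax 0.5252
  y-0.04 xmin 0.4995 xmax 0.6875
  y-0.01 xmin 0.4976 xmax 0.6872
  y0.02 xmin 0.4965 xmax 0.6851
  y0.05 xmin 0.4955 xmax 0.6824
  y0.08 xmin 0.4934 xmax 0.6826
  y0.11 xmin 0.4944 xmax 0.6774
[0.51514863 0.08475433 0.08531366] [-0.2254823  -0.41117504 -0.21099516]
```

View pics/s6z.png

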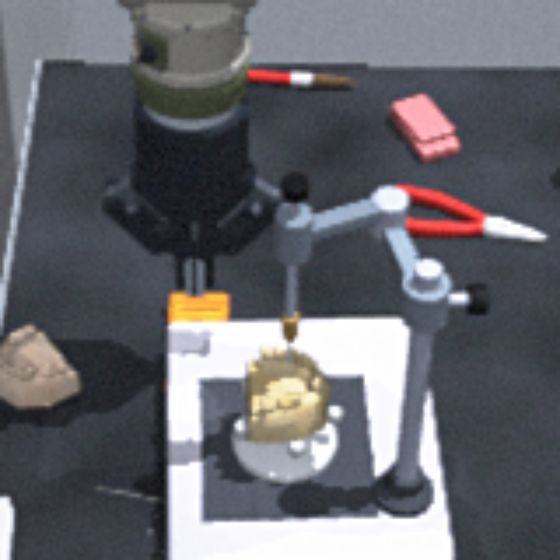

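View pics/c6z.png

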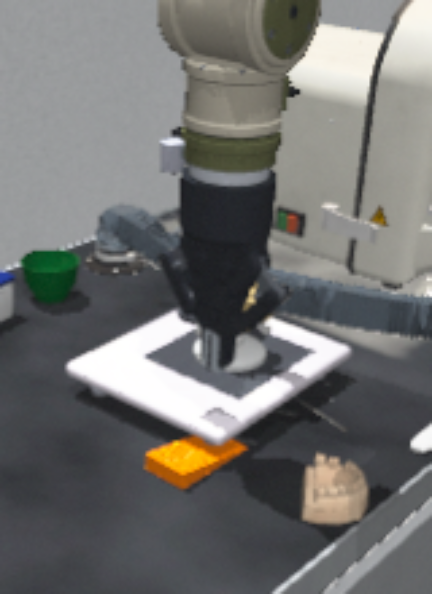

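The wedge stayed under the corner, the plate is undisturbed and the spindle is clear of the hand. I descend onto the corner.

```bash
python3 -m inch '[[0,0,2,0,0,0,0],[0,0,1.6,0,0,0,0],[0,0,0.8,0,0,0,0],[0,0,0.2,0,0,0,0],[0,0,0,0,0,0,0]]'|grep -E 'pos|force'; python3 -m inch '[[0,0,0.2,0,0,0,0],[0,0,0,0,0,0,0]]'|grep -E 'pos|force';python3 -m inch '[[0,0,0.1,0,0,0,0],[0,0,0,0,0,0,0]]'|grep -E 'pos|force';python3 -m inch '[[0,0,0.1,0,0,0,0],[0,0,0,0,0,0,0]]'|grep -E 'pos|force'
```

```text
tcp_pos: [0.5151, 0.0846, 0.0393]
wrist_force: [0.2, -0.0, 0.1]
tcp_pos: [0.5155, 0.0841, 0.0378]
wrist_force: [0.1, -0.1, 0.0]
tcp_pos: [0.5152, 0.0839, 0.0365]
wrist_force: [0.6, -0.0, -1.0]
tcp_pos: [0.515, 0.0839, 0.0353]
wrist_force: [-0.0, 0.5, 0.3]
```

```bash
python3 -m inch '[[0,0,0.1,0,0,0,0],[0,0,0,0,0,0,0]]'|grep -E 'pos|force';python3 -m inch '[[0,0,0.1,0,0,0,0],[0,0,0,0,0,0,0]]'|grep -E 'pos|force';python3 -m inch '[[0,0,0.05,0,0,0,0],[0,0,0,0,0,0,0]]'|grep -E 'pos|force'
```

```text
tcp_pos: [0.5149, 0.084, 0.0342]
wrist_force: [0.2, 0.5, -0.3]
tcp_pos: [0.515, 0.084, 0.034]
wrist_force: [-1.8, 0.2, 5.8]
tcp_pos: [0.5151, 0.084, 0.034]
wrist_force: [-3.6, 0.2, 9.8]
```

The force is 9.8 N with no dip: the tip stays at z = 0.034. I hold, check, and release.

```bash
python3 -m inch '[[0,0,0.02,0,0,0,0],[0,0,0,0,0,0,0],[0,0,0,0,0,0,0],[0,0,0,0,0,0,0],[0,0,0,0,0,0,0]]'|grep -E 'pos|force'; python3 -m inch '[[0,0,-0.1,0,0,0,0],[0,0,-0.5,0,0,0,0],[0,0,-2,0,0,0,0],[0,0,-4,0,0,0,0]]'|grep -E 'pos|force'; python3 -m inch '[[4,0,-2,0,0,0,0],[4,0,-2,0,0,0,0],[4,0,-3,0,0,0,0],[2,0,-3,0,0,0,0],[0,0,-3,0,0,0,0]]'|grep -E 'pos|force'; python3 -m inch '[[0,0,0,0,0,0,0],[0,0,0,0,0,0,0]]' >/dev/null; python3 - <<'E'
from h import *
c=shot('wrist');save(c,'w7.png');meas(c)
P=cloud(c);px=c['pixels'].astype(int)
pm=(px.min(-1)>150)&(abs(P[...,2]-.034)<.006)&(abs(P[...,1])<.12);p=P[pm];k=np.linalg.lstsq(np.c_[p[:,:2],np.ones(len(p))],p[:,2],rcond=None)[0];print('plane',k)
p=P[(px.min(-1)>150)&(abs(P[...,2]-.034)<.006)]
P1=np.load('P1.npy')
c=shot('side');save(c,'s7.png')
c=shot('scene');save(c,'c7.png');i=c['pixels'][120:280,190:350];cv2.imwrite('pics/c7z.png',cv2.cvtColor(cv2.resize(i,None,fx=3.5,fy=3.5),cv2.COLOR_RGB2BGR))
E
```

```text
tcp_pos: [0.5151, 0.084, 0.0339]
wrist_force: [-4.7, -0.9, 11.7]
tcp_pos: [0.5124, 0.0839, 0.0966]
wrist_force: [1.1, -0.2, -0.3]
tcp_pos: [0.5146, 0.2267, 0.2297]
wrist_force: [0.5, -0.4, 0.4]
wedge n 157 x [0.4921 0.5362] y [0.1386 0.1485]
  ((0.5133897066116333, 0.14726383984088898), (0.04621715098619461, 0.010545331053435802), 13.410902976989746)
  y0.15 x 0.4939..0.5371 z 0.0121
plate 0.03457752397599606 [[0.557699978351593, 0.094200000166893], [0.6830000281333923, 0.06689999997615814], [0.6916000247001648, 0.10620000213384628], [0.5662999749183655, 0.13349999487400055]]
  y0.08 xmin 0.5776 xmax 0.6831
  y0.11 xmin 0.5598 xmax 0.6809
plane [ 0.0122185  -0.02731674  0.02884651]
```

View pics/w7.png

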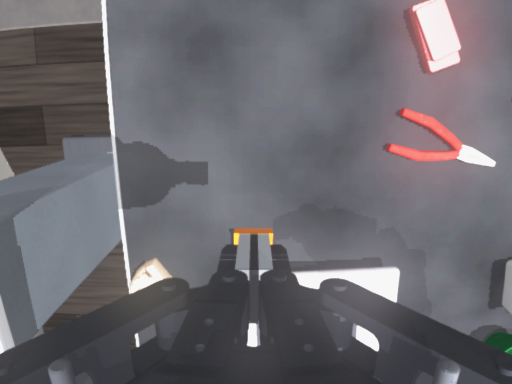

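View pics/c7z.png

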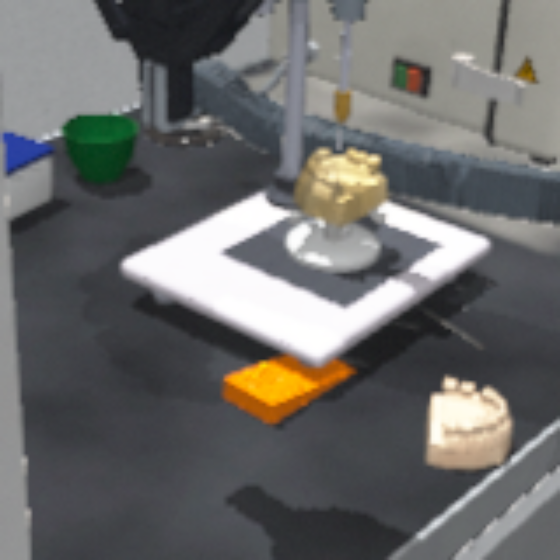

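```bash
python3 - <<'E'
from h import *
for n in ['side','scene']:
    c=shot(n);P=cloud(c);px=c['pixels'].astype(int)
    for nm,m in [('plate',(px.min(-1)>150)&(abs(P[...,2]-.034)<.006)&(abs(P[...,0]-.59)<.09)&(abs(P[...,1])<.1)),('bench',(px.max(-1)<70)&(abs(P[...,2])<.006)&(abs(P[...,0]-.55)<.15)&(P[...,1]>.12)&(P[...,1]<.3))]:
        p=P[m];print(n,nm,len(p),np.linalg.lstsq(np.c_[p[:,:2],np.ones(len(p))],p[:,2],rcond=None)[0].round(4))
print(get_state()['wrist_force'],workorder.hand_in())
E
```

```text
side plate 1906 [-0.0002  0.0036  0.0352]
side bench 940 [-0.0011 -0.0003  0.0015]
scene plate 1339 [-0.0002  0.0013  0.0329]
scene bench 1509 [-0.0009  0.0013 -0.0014]
the job is handed in; nothing more can be done
[ 0.35927123 -0.6284867   0.43434631] None
```

The wedge is in place under the short foot, the press test held firm, and I handed the job in at roughly 11 s of the 56 s limit. No verdict came back.

- **Wedge:** I squared it up with two slightly open fingertips and pushed it thin end first under the foot. The push force stepped up when it met the foot. I went about 2 mm further, and the push settled at about 5 N. The foot's centre ended about 4 mm off the wedge's centreline, inside the ±22 mm allowed.
- **Press test:** With closed fingertips over the corner I pressed up to 11.7 N. The tip stayed at 34 mm height, so the base did not rock.
- **Last checks:** After I withdrew, the two fixed cameras put the plate level to within about 0.004 rad. The wedge was still under the foot and the surveyor had not visibly moved. The arm was clear of everything. In the pictures the wax block, pliers and peach model looked unmoved. I did not measure the bystanders' positions, and I did not look closely at the spatula at the end.
- **One disagreement:** A tilt fit from the wrist camera gave about 0.03 rad. It used only the narrow strip of plate that camera could see, so I trusted the fixed cameras instead.

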